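# Stack two carving blanks to dry on sticks

### The arm

A 6-joint arm with a two-finger parallel gripper is mounted at the origin on the work surface. World frame = base frame: x ahead of the robot, y to its left, z up, the work surface at z = 0. Lengths are in mm, angles in rad, forces in N, time in s.
With the tool pointing down it reaches from about 350 to 875 mm from the base axis. Payload 4.2 kg.
Tool frame: the origin (TCP) lies midway between the tips of the shut fingers; the grasp point (between the pads) lies 19 mm behind it (arm.grasp_offset is the distance from the TCP to the grasp point, in mm); z points along the fingers, y is the line along which they close (so a half turn about z gives the same grasp; the last joint's range is limited). The gripper opens to 85 mm and grips with 20 to 120 N. Pads are 22 mm wide; open, the fingers measure 114 mm over their backs; the gripper's body (76 mm by 85 mm) begins 54 mm behind the grasp point. The pads swing forward as they close: fully open they stand 13 mm farther back than shut.
Start: joints at [-0.879, 0.385, 0.008, 0, -1.194, -0.259], TCP at [262.146, -567.344, 231.312] pointing down, gripper open.
Joint ranges: [-3.14, 3.14], [-1.21, 2.06], [-1.07, 1.41], [-3.16, 2.05], [-2.99, -0.16], [-3.1, 3.1]. Speed limits (rad/s): [2.79, 2.79, 3.14, 3.14, 3.14, 3.14].

### API

Orientations are given as a unit quaternion [x, y, z, w].
In Python, from bench import arm gives the robot as it stands. The module is installed in compiled form; this text tells all that it offers.
- The arm moves only by the tool servo_tool, never from a script. Its argument "increments" is a list of rows, each a list of 7 numbers: the opening, from 0 (shut) to 1 (fully open), then the shift along the tool's x, y, z in m, then the turn, a rotation vector about the tool's x, y, z in degrees. In form: [[grip, x, y, z, ax, ay, az], ...]. A call has 1 to 12 rows; each row is the pose to reach, as a shift and turn from the pose commanded when the call began, along the tool's axes at that moment; what a row does not reach only later rows make up. A row lasts 1/8 s, in which the tool goes at most 62.5 mm and 10.7 degrees, less where a joint would pass 70% of its speed; a pose out of reach is approached as far as the arm can. A call with a gripper value outside its range is refused whole. The fingers move at their own pace and stop on an object; the grip force is fixed at half the most. Time passes only in rows, so rows that repeat a pose let the fingers close. It gives the time, the measured TCP pose, the force, the opening and the grip force at its end, in the units of the state.
- arm.read_state(): the state, without advancing time (a new reading comes with each control period).
- arm.get_image(name): name is "scene" or "top"; returns a dict with "color" (400x640x3 uint8, red, green, blue), "fx", "fy", "cx", "cy" (pixels), "rvec" (rotation vector, rad) and "tvec" (3), from world to camera coordinates, as OpenCV has them. Camera axes: x right, y down, z forward; pixel columns grow to the right and rows downward; lengths in mm; the calibration is good to about 2 mm. A picture is of the moment at which its call begins. There is no depth.
- arm.job_done(): hands the job in; it is judged then, once.
Trained networks look in the newest picture that a camera, given by its name, has taken for a name from the list of things; names that differ only in an ending like _2 or _b are one class to them, and where a whole thing is asked for, a point or a joint stands for the part that bears it (a point fixed in the world has none). Each returns a list of dicts, best first, with "p" (0 to 1); they miss things now and then, are a little off and sometimes report something else, mostly with a low value. They report only what shows in the picture. A call takes as long as a camera call. They do not tell look-alikes from the thing itself.
- arm.look_for(camera, thing): "box" ([centre column, centre row, width, height] in pixels, round what is visible of it).
- arm.spot_point(camera, thing): "centre" ([column, row] in pixels: a listed point, or the origin of a listed thing).
The state is a dict: "clock": time; "joints": joint angles; "joint_vel": joint speeds; "joint_efforts": joint torques, N m; "position": TCP position; "ee_rot": TCP orientation; "contact_force": force on the tool from outside, world axes, zero at the start; "wrist_torque": the same for the moment, N m; "gripper_width": finger opening in mm; "grasp_force": force on a finger pad.
Only numpy, scipy, OpenCV 4.12 (cv2) and the standard library are available. Lean on these libraries where they do the work, as an engineer would, in place of code of your own. Each camera call takes 0.05 s, during which the arm holds its last target. There are 200 camera calls.

### The job

Stack the carving blanks to dry on the little rack: lay the dark blank centred on the rack, lengthwise across both bearers; then lay both spacer sticks crosswise on it, each straight above and in line with the bearer of its own colour; then the pale blank on the sticks, squarely over the dark one. Last, stand the steel weight, knob up, on the middle of the pale blank to keep the stack flat. Leave the knife, the gouge and the mug where they are.

Things in the scene. Friction and masses are not known exactly. Their poses are not given: they have to be found in the camera images.
- rack: Small drying rack screwed to the bench, 150 x 90 mm: a plywood board 10 mm thick carrying two crosswise bearers, each 18 mm wide (x), 90 mm long (y), 15 mm tall, tops 25 mm above the bench. Origin: underside centre of the board. x runs along the board; the RED bearer is centred at x = +42 mm, the BLUE bearer at x = -42 mm; z up. May stand at any yaw.
- dark_blank: Loose dark brown walnut carving blank, 130 (x) x 50 (y) x 25 (z) mm, about 0.11 kg. Origin: centre of its underside; x along its length. Either end may lead.
- pale_blank: Loose pale cream maple carving blank, 130 (x) x 50 (y) x 25 (z) mm, about 0.12 kg. Origin: centre of its underside; x along its length. Either end may lead.
- red_stick: Loose red-painted spacer stick, 90 (x) x 18 (y) x 12 (z) mm, 16 g, lying flat. Origin: centre of its underside; x along its length. Either end may lead.
- blue_stick: Loose blue-painted spacer stick, 90 (x) x 18 (y) x 12 (z) mm, 16 g, lying flat. Origin: centre of its underside; x along its length. Either end may lead.
- weight: Loose dark steel weight, standing upright: a disc 60 mm across and 30 mm tall with a round knob 24 mm across and 28 mm tall on top (58 mm tall in all), about 0.7 kg. Origin: centre of its underside, z up through the knob. Lift it by the knob.
- knife: Carving knife with a wooden handle lying on the bench beyond the rack, about 185 mm long (x, blade to +x) and 20 mm tall. A bystander: leave it alone. Origin: on the bench near the middle of its length.
- gouge: Carver's gouge with a brown wooden handle lying on the bench between the rack and the robot, about 232 mm long (x, blade to +x) and 24 mm tall. A bystander: leave it alone. Origin: on the bench near the middle of its length.
- mug: White ceramic mug, 80 mm across and 85 mm tall, standing on the bench, handle to its +y. A bystander: leave it alone. Origin: centre of its underside.
Mind the look-alikes: they are no part of the job. There is more than one size of the pale_blank; the job needs the middle-sized.

How it is judged:
By the outcome, as a careful person would: the job done as asked, in the order asked, and still so for the second after the job is handed in, with the robot touching nothing.
It also fails if it takes over 147 s, if anything falls off the work surface, if the arm or the gripper's body presses on something with over 40 N, if the wrist force passes 120 N, or if a joint passes its speed limit or range.

## Working session

There is one attempt and no reset: what is moved stays moved. The work goes in short steps, Python scripts to look and compute and a tool call to move; the robot and the scene stay as the last step left them, time stands still between calls to the robot, and variables do not carry over. Pictures are saved under pics/ and viewed, at most 14 in all, crops included, and the job is handed in when it is done.

Besides the shell and the picture viewer there is one more tool, called as a command line: name --pt "numbers of a row" for each row, then --argument value for the rest. servo_tool: Moves the arm, as the interface text tells. Its arguments: {"type":"object","properties":{"increments":{"type":"array","items":{"type":"array","items":{"type":"number"}}}},"required":["increments"]}

```bash
mkdir -p pics; cat > h.py <<'E'
import numpy as np, cv2
from bench import arm
from scipy.spatial.transform import Rotation as R
def shot(cam,fn=None):
    d=arm.get_image(cam)
    if fn: cv2.imwrite(fn,d["color"][:,:,::-1])
    return d
def cal(d):
    return cv2.Rodrigues(np.array(d["rvec"],float))[0],np.array(d["tvec"],float).ravel()
def px2w(d,uv,z):
    M,t=cal(d); uv=np.atleast_2d(uv).astype(float)
    r=np.c_[(uv[:,0]-d["cx"])/d["fx"],(uv[:,1]-d["cy"])/d["fy"],np.ones(len(uv))]@M
    c=-M.T@t
    return c+r*((z-c[2])/r[:,2])[:,None]
def w2px(d,P):
    M,t=cal(d); q=np.atleast_2d(P)@M.T+t
    return np.c_[q[:,0]/q[:,2]*d["fx"]+d["cx"],q[:,1]/q[:,2]*d["fy"]+d["cy"]]
E
python3 - <<'E'
from h import *
np.set_printoptions(precision=1,suppress=True)
T=shot("top","pics/top0.png");S=shot("scene","pics/sc0.png")
for d in(T,S):
    M,t=cal(d);print(-M.T@t,d["fx"],d["cx"],d["cy"])
for n in["rack","dark_blank","pale_blank","red_stick","blue_stick","weight","mug","knife","gouge"]:
    print(n,[(np.round(o["box"]),round(o["p"],2)) for o in arm.look_for("top",n)])
s=arm.read_state();print(s["clock"],s["position"],s["ee_rot"],R.from_quat(s["ee_rot"]).as_matrix())
E
```

```text
[ 424.    50.8 1052. ] 382.8184412569935 322.5453586764003 194.57931350045064
[1125.7 -412.5  765.2] 404.632443051994 315.25684224880234 198.39483315397172
rack [(array([318., 199.,  45.,  62.]), 0.86)]
dark_blank [(array([477., 196.,  24.,  48.]), 0.7)]
pale_blank [(array([230., 196.,  36.,  50.]), 0.98), (array([232., 144.,  28.,  41.]), 0.93), (array([162., 192.,  48.,  72.]), 0.78)]
red_stick [(array([477., 196.,  20.,  48.]), 0.64), (array([479., 259.,  16.,  30.]), 0.49)]
blue_stick [(array([407., 236.,  15.,  34.]), 0.83)]
weight [(array([234., 253.,  28.,  27.]), 0.89)]
mug [(array([285., 148.,  41.,  35.]), 0.71)]
knife [(array([387., 144.,  14.,  62.]), 0.6), (array([478., 256.,  19.,  30.]), 0.16)]
gouge [(array([285., 146.,  43.,  35.]), 0.62), (array([328., 273.,  12.,  88.]), 0.6), (array([477., 195.,  23.,  49.]), 0.37)]
0.55 [ 262.2 -567.3  231.3] [-0.2  1.   0.   0. ] [[-0.9 -0.4  0. ]
 [-0.4  0.9  0. ]
 [-0.   0.  -1. ]]
```

View pics/top0.png

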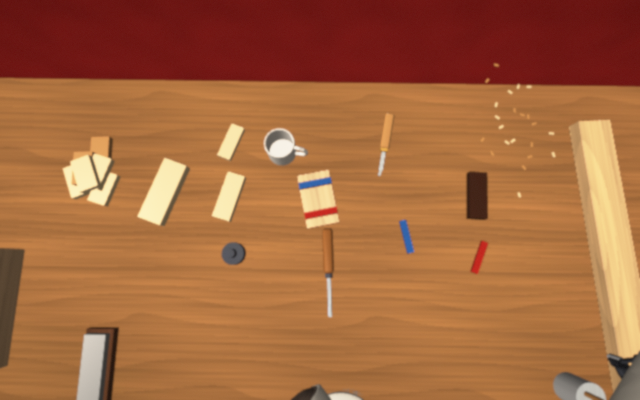

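View pics/sc0.png

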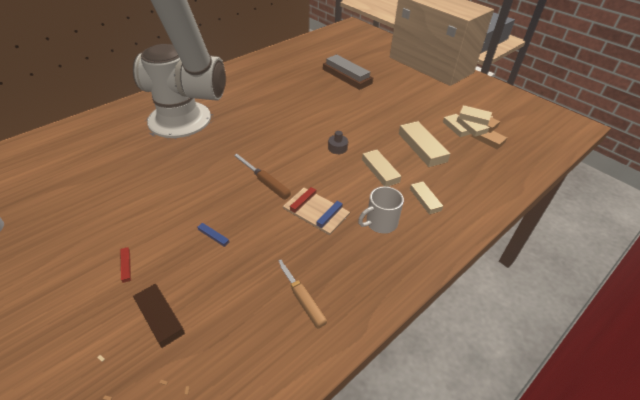

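Pale candidates in the top view are (163,191) large, (229,196) middle and (231,142) small. The middle one at (229,196) should be the 130x50 blank. I'll confirm with sizes and a crop.

```bash
cat >> h.py <<'E'
from scipy.optimize import minimize
def seg(d,box,pad=9):
    """grabcut mask of thing in box (cx,cy,w,h), x4 upsampled region -> (mask, x0,y0)"""
    cx,cy,w,h=box; x0,x1=int(cx-w/2-pad),int(cx+w/2+pad); y0,y1=int(cy-h/2-pad),int(cy+h/2+pad)
    c=cv2.resize(d["color"][y0:y1,x0:x1],None,fx=4,fy=4,interpolation=cv2.INTER_CUBIC)
    m=np.zeros(c.shape[:2],np.uint8); p=(pad-3)*4
    cv2.grabCut(c,m,(p,p,c.shape[1]-2*p,c.shape[0]-2*p),np.zeros((1,65)),np.zeros((1,65)),8,cv2.GC_INIT_WITH_RECT)
    return ((m==1)|(m==3)).astype(np.uint8),x0,y0
def sil(d,shape,x,y,a,x0,y0,z0,dims):
    c,s=np.cos(a),np.sin(a); L,W,H=dims
    P=[[x+c*i*L/2-s*j*W/2,y+s*i*L/2+c*j*W/2,z0+k*H] for i in(-1,1) for j in(-1,1) for k in(0,1)]
    q=((w2px(d,P)-[x0,y0])*4+1.5)
    m=np.zeros(shape,np.uint8)
    cv2.fillConvexPoly(m,cv2.convexHull(np.round(q*16).astype(np.int32)),1,cv2.LINE_8,4)
    return m
def fit(d,mask,x0,y0,dims,z0=0):
    ct=max(cv2.findContours(mask,0,2)[0],key=cv2.contourArea)
    mask=cv2.drawContours(np.zeros_like(mask),[ct],-1,1,-1)
    w=px2w(d,ct[:,0]/4.+[x0,y0]-.375,z0+dims[2]*.8)[:,:2]
    (cx,cy),(a,b),an=cv2.minAreaRect(w.astype(np.float32))
    an=np.radians(an)+(0 if a>b else np.pi/2)
    f=lambda v:1-(sil(d,mask.shape,v[0],v[1],v[2]/100,x0,y0,z0,dims)&mask).sum()/(sil(d,mask.shape,v[0],v[1],v[2]/100,x0,y0,z0,dims)|mask).sum()
    r=minimize(f,[cx,cy,an*100],method="Nelder-Mead",options=dict(initial_simplex=[[cx,cy,an*100],[cx+6,cy,an*100],[cx,cy+6,an*100],[cx,cy,an*100+8]],xatol=.05,fatol=1e-5))
    return r.x[0],r.x[1],np.degrees(r.x[2]/100)%180,1-r.fun,sorted((a,b))
E
cat > m.py <<'E'
from h import *
np.set_printoptions(precision=1,suppress=True)
T=shot("top");S=shot("scene")
B=dict(dark_blank=([477,196,24,48],[383-225,315,50,60]),pale_mid=([229,196,34,50],[382,167,40,36]),pale_small=([231,142,28,38],[427,197,34,32]),pale_big=([163,191,50,66],[424,143,52,42]),
 red_stick=([479,257,18,34],[125,264,12,34]),blue_stick=([406,236,15,34],[213,234,32,22]),board=([318,199,42,58],[317,210,66,42]))
D=dict(dark_blank=(130,50,25),pale_mid=(130,50,25),pale_small=(130,50,25),pale_big=(130,50,25),red_stick=(90,18,12),blue_stick=(90,18,12),board=(150,90,10))
vis=T["color"].copy();big=cv2.resize(vis,None,fx=4,fy=4,interpolation=cv2.INTER_CUBIC)
for n,b in B.items():
  for d,bb in((T,b[0]),(S,b[1])):
    m,x0,y0=seg(d,bb);x,y,a,i,ab=fit(d,m,x0,y0,D[n]);print(n,"T" if d is T else "S",np.array([x,y,a]),"iou %.3f"%i,np.array(ab))
    if d is T:
        for c in cv2.findContours(m,0,2)[0]: cv2.drawContours(big,[c+np.array([x0*4,y0*4])],-1,(255,0,255),1)
        s=sil(d,m.shape,x,y,np.radians(a),x0,y0,0,D[n])
        for c in cv2.findContours(s,0,2)[0]: cv2.drawContours(big,[c+np.array([x0*4,y0*4])],-1,(0,255,0),1)
L=big[460:1120,520:1000];Rr=big[620:1120,1100:1400]; 
Rr2=big[640:1100,1560:2000]
out=np.zeros((600,800,3),np.uint8)
out[:,:400]=big[480:1080,540:940] ;out[:360,400:800]=cv2.resize(big[660:1110,1560:2060],(400,360)); out[360:600,400:560]=big[680:920,1190:1350]
cv2.imwrite("pics/crop1.png",out[:,:,::-1])
for n in["weight","mug"]:
    for c,d in(("top",T),("scene",S)):
        o=arm.spot_point(c,n); print(n,c,[(px2w(d,k["centre"],0)[0],round(k["p"],2)) for k in o[:2]])
for c,d in (("top",T),("scene",S)):
    o=arm.spot_point(c,"rack");print([(px2w(d,k["centre"],0)[0],k["p"]) for k in o[:2]])
E
python3 m.py
```

```text
dark_blank T [ 612.7 -371.8  177.2] iou 0.950 [ 62.7 139. ]
dark_blank S [ 614.4 -371.8  177.4] iou 0.981 [ 52.6 146.5]
pale_mid T [599.5 311.3 163.8] iou 0.944 [ 62.  137.1]
pale_mid S [602.3 311.9 163.2] iou 0.953 [ 68.5 156.5]
pale_small T [755.5 315.3 159.6] iou 0.617 [ 49.  106.5]
pale_small S [746.1 323.2 146.6] iou 0.607 [ 52.9 115.3]
pale_big T [590.8 498.  155.2] iou 0.525 [ 88.3 184.5]
pale_big S [609.3 509.5 161.2] iou 0.808 [ 67.9 179.1]
red_stick T [ 444.5 -371.1  158.4] iou 0.887 [27.2 98.4]
red_stick S [ 446.7 -370.8  157.4] iou 0.922 [ 24.1 104. ]
blue_stick T [ 496.6 -177.1   13.1] iou 0.833 [27.  96.6]
blue_stick S [ 499.4 -175.4   12.9] iou 0.946 [ 26.8 100.9]
board T [598.6  66.8  11.9] iou 0.975 [ 96.4 153.4]
board S [595.7  73.8  11.7] iou 0.906 [105.4 151.1]
weight top [(array([452.5, 300.8,   0. ]), 0.95)]
weight scene [(array([446.5, 293.3,   0. ]), 0.77)]
mug top [(array([727.7, 167.7,   0. ]), 0.69), (array([609.1, 310.1,   0. ]), 0.64)]
mug scene [(array([735.2, 175.3,   0. ]), 0.7), (array([ 618.2, -372.7,    0. ]), 0.37)]
[(array([599.1,  65.7,   0. ]), 0.85)]
[(array([607.8,  60.7,   0. ]), 0.58)]
```

View pics/crop1.png

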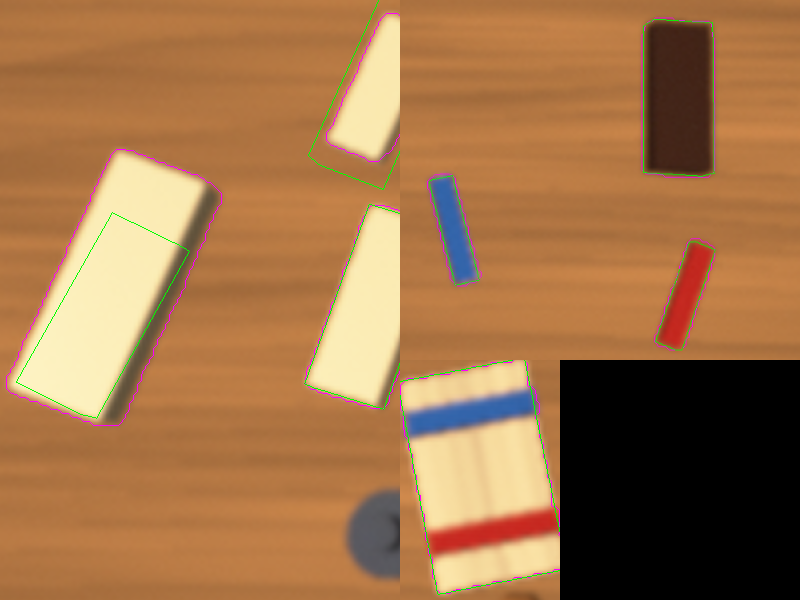

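The middle pale blank at (229,196) fits 130x50x25 (IoU 0.94). The other two don't fit, at 0.62 and 0.53. Next I'll fix the bearers and the weight.

```bash
cat >> h.py <<'E'
def hsvmask(d,box,col,pad=6):
    cx,cy,w,h=box; x0,x1=int(cx-w/2-pad),int(cx+w/2+pad); y0,y1=int(cy-h/2-pad),int(cy+h/2+pad)
    c=cv2.resize(d["color"][y0:y1,x0:x1],None,fx=4,fy=4,interpolation=cv2.INTER_CUBIC).astype(int)
    r,g,b=c[...,0],c[...,1],c[...,2]
    m={"red":(r-g>65)&(g<100)&(b<90),"blue":b>r+10,"dark":np.maximum(r,b)<105,"grey":(r<b+25)}[col]
    return m.astype(np.uint8),x0,y0
E
python3 - <<'E'
from h import *
np.set_printoptions(precision=1,suppress=True)
T=shot("top");S=shot("scene")
for n,col,bt,bs,dims,z0 in [("bear_red","red",[321,213,40,16],[303,199,28,26],(90,18,15),10),("bear_blue","blue",[315,183,40,16],[330,213,28,26],(90,18,15),10),
  ("red","red",[479,257,18,34],[125,264,12,34],(90,18,12),0),("blue","blue",[406,236,15,34],[213,234,32,22],(90,18,12),0)]:
  for d,b in((T,bt),(S,bs)):
    m,x0,y0=hsvmask(d,b,col); x,y,a,i,ab=fit(d,m,x0,y0,dims,z0); print(n,np.array([x,y,a]),"%.3f"%i,np.array(ab))
def wsil(d,shape,x,y,x0,y0):
    t=np.linspace(0,2*np.pi,40);m=np.zeros(shape,np.uint8)
    for r,za,zb in((30,0,30),(12,30,58)):
        P=[[x+r*np.cos(k),y+r*np.sin(k),z] for k in t for z in(za,zb)]
        q=(w2px(d,P)-[x0,y0])*4+1.5
        cv2.fillConvexPoly(m,cv2.convexHull(np.round(q*16).astype(np.int32)),1,8,4)
    return m
for d,b in((T,[233,253,26,26]),(S,[338,142,24,26])):
    m,x0,y0=hsvmask(d,b,"grey")
    f=lambda v:1-(wsil(d,m.shape,*v,x0,y0)&m).sum()/(wsil(d,m.shape,*v,x0,y0)|m).sum()
    r=minimize(f,[450,297],method="Nelder-Mead",options=dict(initial_simplex=[[450,297],[458,297],[450,305]]))
    print("weight",r.x,1-r.fun,m.mean())
s=arm.read_state();print(s["clock"],R.from_quat(s["ee_rot"]).as_euler("ZYX",degrees=True),s["joints"],s["gripper_width"])
E
```

```text
bear_red [558.   57.5 103.7] 0.730 [15.5 91.7]
bear_red [554.3  65.1 104.9] 0.595 [18.6 90.4]
bear_blue [639.7  74.7 104.5] 0.763 [17.7 89.7]
bear_blue [637.9  80.3 104.9] 0.699 [20.  92.8]
red [ 444.5 -371.2  158.2] 0.961 [23.9 95.4]
red [ 441.7 -369.7  159.5] 0.805 [19.8 91.7]
blue [ 497.6 -176.4   13.7] 0.868 [19.3 89.5]
blue [ 499.1 -173.3   12.6] 0.739 [20.1 92.1]
weight [443.6 287.5] 0.800942760942761 0.2574013157894737
weight [443.4 292.3] 0.8033953112368634 0.22701937134502925
1.05 [-155.2    0.  -180. ] [-0.9  0.4  0.  -0.  -1.2 -0.3] 85.27638488226151
```

```bash
cat > m2.py <<'E'
from h import *
np.set_printoptions(precision=1,suppress=True)
T=shot("top");S=shot("scene")
for n,col,bt,bs in [("bear_red","red",[321,213,40,16],[303,199,28,26]),("bear_blue","blue",[315,183,40,16],[330,213,28,26])]:
  for d,b in((T,bt),(S,bs)):
    m,x0,y0=hsvmask(d,b,col); x,y,a,i,ab=fit(d,m,x0,y0,(90,18,.1),25); print(n,np.array([x,y,a]),"%.3f"%i)
def wsil(d,shape,x,y,x0,y0):
    t=np.linspace(0,2*np.pi,40);m=np.zeros(shape,np.uint8)
    for r,za,zb in((30,0,30),(12,30,58)):
        P=[[x+r*np.cos(k),y+r*np.sin(k),z] for k in t for z in(za,zb)]
        q=(w2px(d,P)-[x0,y0])*4+1.5
        cv2.fillConvexPoly(m,cv2.convexHull(np.round(q*16).astype(np.int32)),1,8,4)
    return m
o=[]
for d,b in((T,[233,253,26,26]),(S,[338,142,24,26])):
    m,x0,y0=seg(d,b)
    f=lambda v:1-(wsil(d,m.shape,*v,x0,y0)&m).sum()/(wsil(d,m.shape,*v,x0,y0)|m).sum()
    r=minimize(f,[450,297],method="Nelder-Mead",options=dict(initial_simplex=[[450,297],[458,297],[450,305]]))
    print("weight",r.x,1-r.fun)
    c=cv2.resize(d["color"][y0:y0+m.shape[0]//4,x0:x0+m.shape[1]//4],None,fx=4,fy=4,interpolation=cv2.INTER_CUBIC)
    for mm,cc in((m,(255,0,255)),(wsil(d,m.shape,*r.x,x0,y0),(0,255,0))): cv2.drawContours(c,cv2.findContours(mm,0,2)[0],-1,cc,1)
    o.append(cv2.resize(c,(350,350)))
cv2.imwrite("pics/w.png",np.hstack(o)[:,:,::-1])
E
python3 m2.py
```

```text
bear_red [557.   57.4 101.7] 0.795
bear_red [560.5  58.5 102.3] 0.923
bear_blue [638.   75.1 102.2] 0.887
bear_blue [643.7  74.2 102.3] 0.961
weight [445.1 289.5] 0.9298617167061168
weight [446.9 290.7] 0.9570240295748613
```

View pics/w.png

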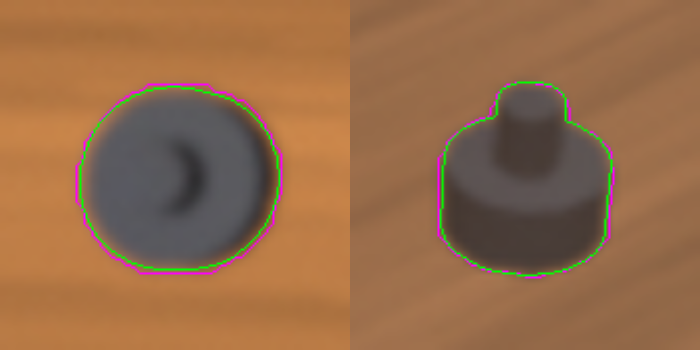

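Weight fits at (446,290). Rack centre is (599.5,66.5), axis 12°, with the red bearer on the robot side.

```bash
cat > plan.py <<'E'
from h import *
import sys,json
def plan(x,y,z,yaw,wps):
    """wps: (name,x,y,z,axis deg mod 180) -> increments in tool axes, each from the previous commanded pose"""
    for n,X,Y,Z,A in wps:
        dyaw=(A-yaw+90)%180-90
        d=R.from_euler("ZYX",[yaw,0,180],degrees=True).inv().apply([X-x,Y-y,Z-z])/1000
        d=np.round(d,4); x,y,z=np.array([x,y,z])+R.from_euler("ZYX",[yaw,0,180],degrees=True).apply(d)*1000
        print(n,d.tolist(),"az",round(-dyaw,1),"| to %.0f %.0f %.0f yaw %.1f"%(x,y,z,yaw+dyaw)); yaw+=round(dyaw,1)
if __name__=="__main__":
    from h import arm
    s=arm.read_state();p=s["position"];yaw=R.from_quat(s["ee_rot"]).as_euler("ZYX",degrees=True)[0]
    plan(*p,yaw,json.loads(sys.argv[1]))
E
python3 plan.py '[["dark_above",613.5,-371.8,120,177.3],["down",613.5,-371.8,4,177.3],["up",613.5,-371.8,140,177.3],["rack",599.5,66.5,140,12],["down",599.5,66.5,36,12],["down2",599.5,66.5,29.5,12],["up",599.5,66.5,140,12],["red",445.6,-371,100,158],["down",445.6,-371,2,158],["up",445.6,-371,130,158],["rackred",558.4,57.8,130,102],["down",558.4,57.8,58,102],["down2",558.4,57.8,52.5,102],["up",558.4,57.8,130,102],["blue",498,-176.3,100,13]]'
```

```text
dark_above [-0.401, 0.0301, 0.1113] az 27.5 | to 614 -372 120 yaw -182.7
down [0.0, 0.0, 0.116] az -0.0 | to 614 -372 4 yaw -182.7
up [0.0, 0.0, -0.136] az -0.0 | to 614 -372 140 yaw -182.7
rack [0.0347, 0.4372, 0.0] az -14.7 | to 599 67 140 yaw -168.0
down [-0.0, -0.0, 0.104] az -0.0 | to 599 67 36 yaw -168.0
down2 [-0.0, -0.0, 0.0065] az -0.0 | to 599 67 30 yaw -168.0
up [-0.0, -0.0, -0.1105] az -0.0 | to 599 67 140 yaw -168.0
red [0.2415, -0.396, 0.04] az 34.0 | to 446 -371 100 yaw -202.0
down [-0.0, 0.0, 0.098] az -0.0 | to 446 -371 2 yaw -202.0
up [-0.0, 0.0, -0.128] az -0.0 | to 446 -371 130 yaw -202.0
rackred [0.056, 0.4399, 0.0] az 56.0 | to 558 58 130 yaw -258.0
down [0.0, -0.0001, 0.072] az -0.0 | to 558 58 58 yaw -258.0
down2 [0.0, 0.0, 0.0055] az -0.0 | to 558 58 53 yaw -258.0
up [0.0, 0.0, -0.0775] az -0.0 | to 558 58 130 yaw -258.0
blue [-0.2164, -0.1077, 0.03] az 89.0 | to 498 -176 100 yaw -347.0
```

servo_tool --pt "1 -0.2 0.015 0.0 0 0 13" --pt "1 -0.401 0.0301 0.1113 0 0 27.5" --pt "1 -0.401 0.0301 0.1113 0 0 27.5" --pt "1 -0.401 0.0301 0.1113 0 0 27.5" --pt "1 -0.401 0.0301 0.1113 0 0 27.5" --pt "1 -0.401 0.0301 0.1113 0 0 27.5" --pt "1 -0.401 0.0301 0.1113 0 0 27.5" --pt "1 -0.401 0.0301 0.1113 0 0 27.5" --pt "1 -0.401 0.0301 0.1113 0 0 27.5" --pt "1 -0.401 0.0301 0.1113 0 0 27.5" --pt "1 -0.401 0.0301 0.1113 0 0 27.5" --pt "1 -0.401 0.0301 0.1113 0 0 27.5"

```text
clock: 2.65
position: [613.1, -372.5, 120.6]
ee_rot: [0.024, 1.0, -0.0, 0.0]
contact_force: [-0.1, 0.4, 0.0]
gripper_width: 85.4
grasp_force: 0.0
```

servo_tool --pt "1 0 0 0.05 0 0 0" --pt "1 0 0 0.09 0 0 0" --pt "1 0 0 0.116 0 0 0" --pt "1 0 0 0.116 0 0 0" --pt "1 0 0 0.116 0 0 0" --pt "0 0 0 0.116 0 0 0" --pt "0 0 0 0.116 0 0 0" --pt "0 0 0 0.116 0 0 0" --pt "0 0 0 0.116 0 0 0" --pt "0 0 0 0.116 0 0 0" --pt "0 0 0 0.116 0 0 0" --pt "0 0 0 0.116 0 0 0"

```text
clock: 4.15
position: [614.5, -372.2, 5.8]
ee_rot: [0.023, 1.0, -0.001, 0.001]
contact_force: [0.4, 1.8, 6.6]
gripper_width: 48.9
grasp_force: 65.4
```

servo_tool --pt "0 0 0 -0.04 0 0 0" --pt "0 0 0 -0.08 0 0 0" --pt "0 0 0 -0.12 0 0 0" --pt "0 0 0 -0.136 0 0 0" --pt "0 0 0 -0.136 0 0 0"

```text
clock: 4.78
position: [613.6, -371.7, 140.2]
ee_rot: [0.024, 1.0, 0.0, 0.001]
contact_force: [-0.1, 0.3, -1.6]
gripper_width: 48.5
grasp_force: 64.7
```

servo_tool --pt "0 0.003 0.04 0 0 0 -2" --pt "0 0.008 0.1 0 0 0 -4" --pt "0 0.013 0.16 0 0 0 -6" --pt "0 0.018 0.22 0 0 0 -8" --pt "0 0.023 0.28 0 0 0 -10" --pt "0 0.028 0.34 0 0 0 -12" --pt "0 0.032 0.4 0 0 0 -14" --pt "0 0.0347 0.4372 0 0 0 -14.7" --pt "0 0.0347 0.4372 0 0 0 -14.7" --pt "0 0.0347 0.4372 0 0 0 -14.7" --pt "0 0.0347 0.4372 0 0 0 -14.7"

```text
clock: 6.15
position: [599.0, 65.3, 139.1]
ee_rot: [-0.104, 0.995, -0.0, -0.001]
contact_force: [0.0, 0.1, -0.5]
gripper_width: 48.8
grasp_force: 64.6
```

servo_tool --pt "0 0 0 0.04 0 0 0" --pt "0 0 0 0.08 0 0 0" --pt "0 0 0 0.1 0 0 0" --pt "0 0 0 0.104 0 0 0" --pt "0 0 0 0.104 0 0 0" --pt "0 0 0 0.104 0 0 0"

```text
clock: 6.9
position: [600.4, 66.5, 37.3]
ee_rot: [-0.104, 0.995, 0.0, 0.001]
contact_force: [0.6, -0.3, -0.5]
gripper_width: 47.9
grasp_force: 64.6
```

```bash
python3 - <<'E'
from h import *
T=shot("top");S=shot("scene")
o=[]
for d,b in((T,(278,159,358,239)),(S,(257,150,377,240))):
    o.append(cv2.resize(d["color"][b[1]:b[3],b[0]:b[2]],(400,int(400*(b[3]-b[1])/(b[2]-b[0]))),interpolation=cv2.INTER_CUBIC)[:300])
h=min(x.shape[0] for x in o)
cv2.imwrite("pics/p1.png",np.hstack([x[:h] for x in o])[:,:,::-1])
print(arm.read_state()["position"],arm.read_state()["contact_force"],arm.read_state()["joints"])
E
```

```text
[600.15334095  66.64573378  37.17986892] [ 0.35712648  0.5114997  -0.28099297] [ 3.78467765e-01  5.46819753e-01 -2.72711181e-01  1.26186596e-04
 -7.49069194e-01 -1.74003707e+00]
```

View pics/p1.png

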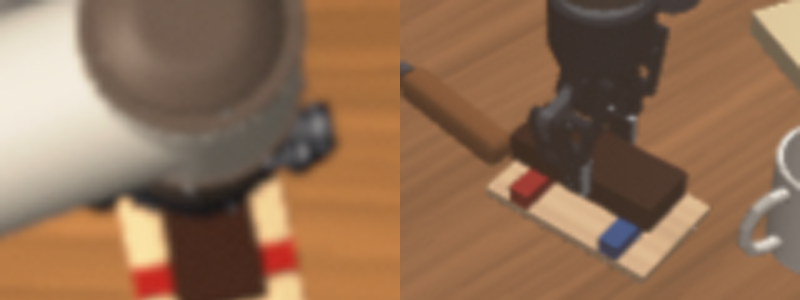

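The dark blank hangs level above both bearers, with its near end at about (215,270) in the left crop. Lowering it now.

servo_tool --pt "0 0 0 0.003 0 0 0" --pt "0 0 0 0.005 0 0 0" --pt "0 0 0 0.006 0 0 0" --pt "0 0 0 0.006 0 0 0" --pt "0 0 0 0.006 0 0 0"

```text
clock: 7.62
position: [599.5, 66.6, 30.7]
ee_rot: [-0.105, 0.995, -0.0, 0.0]
contact_force: [-3.5, 0.7, 4.7]
gripper_width: 48.3
grasp_force: 65.3
```

Contact. Release and rise.

servo_tool --pt "1 0 0 0 0 0 0" --pt "1 0 0 0 0 0 0" --pt "1 0 0 0 0 0 0" --pt "1 0 0 0 0 0 0" --pt "1 0 0 -0.03 0 0 0" --pt "1 0 0 -0.08 0 0 0" --pt "1 0 0 -0.1105 0 0 0" --pt "1 0 0 -0.1105 0 0 0"

```text
clock: 8.62
position: [601.3, 67.1, 143.7]
ee_rot: [-0.105, 0.995, 0.001, 0.003]
contact_force: [-0.2, 0.6, -0.4]
gripper_width: 85.4
grasp_force: 0.0
```

```bash
python3 plan.py '[["red",445.6,-371,100,158]]'; python3 - <<'E'
from plan import plan
plan(445.6,-371,100,-22,[["down",445.6,-371,2,158],["up",445.6,-371,130,158],["rackred",558.4,57.8,130,102],["down",558.4,57.8,58,102]])
E
```

```text
red [0.2435, -0.3961, 0.0437] az 34.0 | to 446 -371 100 yaw -202.0
down [-0.0, -0.0, 0.098] az 0 | to 446 -371 2 yaw -22.0
up [0.0, 0.0, -0.128] az 0 | to 446 -371 130 yaw -22.0
rackred [-0.056, -0.4398, -0.0] az 56 | to 558 58 130 yaw -78.0
down [-0.0001, 0.0, 0.072] az 0 | to 558 58 58 yaw -78.0
```

servo_tool --pt "0.5 0.035 -0.06 0.0 0 0 5" --pt "0.5 0.07 -0.11 0.0 0 0 10" --pt "0.5 0.1 -0.165 0.0 0 0 15" --pt "0.5 0.135 -0.22 0.0 0 0 20" --pt "0.5 0.17 -0.275 0.01 0 0 25" --pt "0.5 0.2 -0.33 0.02 0 0 30" --pt "0.5 0.23 -0.375 0.03 0 0 34" --pt "0.5 0.2415 -0.396 0.04 0 0 34" --pt "0.5 0.2415 -0.396 0.04 0 0 34" --pt "0.5 0.2415 -0.396 0.04 0 0 34" --pt "0.5 0.2415 -0.396 0.04 0 0 34" --pt "0.5 0.2415 -0.396 0.04 0 0 34"

```text
clock: 10.12
position: [446.2, -370.2, 100.9]
ee_rot: [0.19, 0.982, -0.0, 0.0]
contact_force: [1.1, -0.5, -0.1]
gripper_width: 42.8
grasp_force: 0.0
```

servo_tool --pt "0.5 0 0 0.05 0 0 0" --pt "0.5 0 0 0.085 0 0 0" --pt "0.5 0 0 0.098 0 0 0" --pt "0.5 0 0 0.098 0 0 0" --pt "0.5 0 0 0.098 0 0 0"

```text
clock: 10.75
position: [446.8, -371.5, 4.1]
ee_rot: [0.191, 0.982, -0.0, 0.001]
contact_force: [0.9, 0.1, 0.5]
gripper_width: 42.8
grasp_force: 0.0
```

```bash
python3 - <<'E'
from h import *
np.set_printoptions(precision=1,suppress=True)
T=shot("top");S=shot("scene")
for d,b in((T,[319,199,30,48]),(S,[317,203,50,45])):
    m,x0,y0=hsvmask(d,b,"dark"); x,y,a,i,ab=fit(d,m,x0,y0,(130,50,25),25); print("dark",np.array([x,y,a]),"%.3f"%i,np.array(ab))
o=[]
for d,b in((T,(278,159,358,239)),(S,(85,220,165,300)),(S,(277,160,357,240))): o.append(cv2.resize(d["color"][b[1]:b[3],b[0]:b[2]],(266,266),interpolation=cv2.INTER_CUBIC))
cv2.imwrite("pics/p2.png",np.hstack(o)[:,:,::-1])
E
```

```text
dark [597.8  65.5  13. ] 0.834 [ 50.1 128. ]
dark [598.2  65.   11. ] 0.865 [ 96.7 141.4]
```

View pics/p2.png

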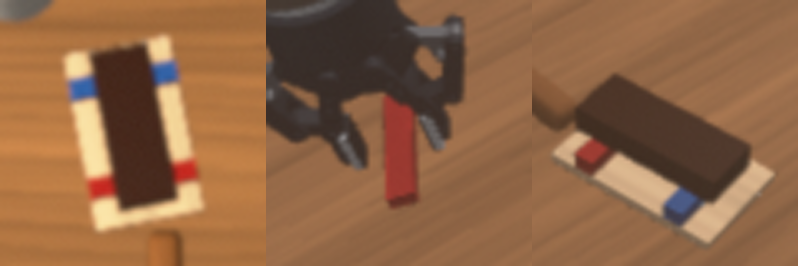

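The dark blank lies across both bearers, centred to about 1–2 mm. The open fingers straddle the red stick. Closing now.

servo_tool --pt "0 0 0 0 0 0 0" --pt "0 0 0 0 0 0 0" --pt "0 0 0 0 0 0 0" --pt "0 0 0 0 0 0 0" --pt "0 0 0 0 0 0 0"

```text
clock: 11.48
position: [446.1, -371.3, 3.6]
ee_rot: [0.191, 0.982, -0.0, 0.001]
contact_force: [-0.5, 1.1, 6.1]
gripper_width: 16.0
grasp_force: 60.3
```

servo_tool --pt "0 0 0 -0.04 0 0 0" --pt "0 0 0 -0.08 0 0 0" --pt "0 0 0 -0.12 0 0 0" --pt "0 0 0 -0.128 0 0 0" --pt "0 0 0 -0.128 0 0 0"

```text
clock: 12.1
position: [445.4, -370.8, 130.5]
ee_rot: [0.191, 0.982, 0.0, 0.0]
contact_force: [-0.6, -0.6, -0.4]
gripper_width: 16.0
grasp_force: 59.6
```

servo_tool --pt "0 0.005 0.035 0 0 0 -10" --pt "0 0.01 0.075 0 0 0 -20" --pt "0 0.015 0.11 0 0 0 -30" --pt "0 0.02 0.15 0 0 0 -40" --pt "0 0.025 0.19 0 0 0 -50" --pt "0 0.03 0.23 0 0 0 -60" --pt "0 0.035 0.27 0 0 0 -70" --pt "0 0.04 0.31 0 0 0 -80" --pt "0 0.045 0.35 0 0 0 -90" --pt "0 0.05 0.39 0 0 0 -100" --pt "0 0.054 0.42 0 0 0 -110" --pt "0 0.056 0.4399 0 0 0 -120"

```text
clock: 13.6
position: [557.6, 59.0, 128.3]
ee_rot: [0.757, -0.654, -0.001, 0.002]
contact_force: [0.7, -1.1, -0.3]
gripper_width: 16.2
grasp_force: 59.6
```

servo_tool --pt "0 0 0 0 0 0 -4" --pt "0 0 0 0 0 0 -4" --pt "0 0 0 0 0 0 -4"

```text
clock: 13.98
position: [557.9, 57.4, 129.4]
ee_rot: [0.777, -0.63, -0.001, 0.001]
contact_force: [0.1, -0.1, 0.3]
gripper_width: 16.5
grasp_force: 59.6
```

servo_tool --pt "0 0 0 0.04 0 0 0" --pt "0 0 0 0.065 0 0 0" --pt "0 0 0 0.072 0 0 0" --pt "0 0 0 0.072 0 0 0" --pt "0 0 0 0.072 0 0 0"

```text
clock: 14.6
position: [559.3, 58.0, 59.7]
ee_rot: [0.777, -0.629, 0.001, -0.001]
contact_force: [0.6, -0.2, 0.5]
gripper_width: 16.0
grasp_force: 59.6
```

```bash
python3 - <<'E'
from h import *
T=shot("top");S=shot("scene");s=arm.read_state()
print(s["position"],R.from_quat(s["ee_rot"]).as_euler("ZYX",degrees=True),s["joints"][5])
o=[]
for d,b in((T,(278,159,358,239)),(S,(267,150,347,230))): o.append(cv2.resize(d["color"][b[1]:b[3],b[0]:b[2]],(400,400),interpolation=cv2.INTER_CUBIC))
cv2.imwrite("pics/p3.png",np.hstack(o)[:,:,::-1])
E
```

```text
[559.18745666  58.02181694  59.64037759] [-7.80044698e+01  1.69487159e-02 -1.79869622e+02] -0.18244817835794708
```

View pics/p3.png

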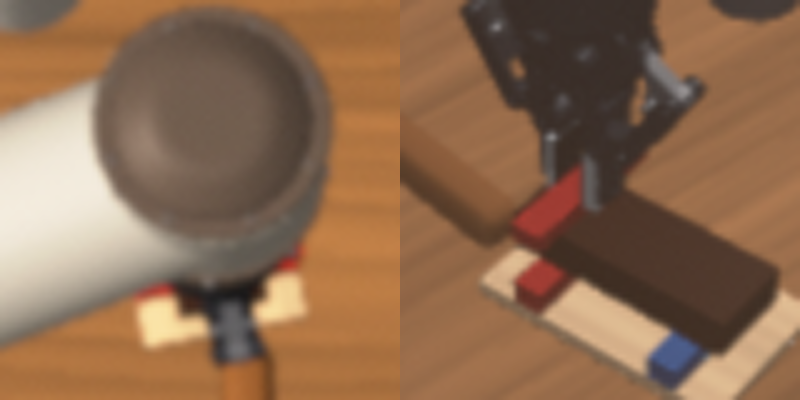

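The red stick is held level and square above the red bearer. Lower and release.

servo_tool --pt "0 0 0 0.003 0 0 0" --pt "0 0 0 0.005 0 0 0" --pt "0 0 0 0.006 0 0 0" --pt "0 0 0 0.006 0 0 0" --pt "0 0 0 0.006 0 0 0"

```text
clock: 15.32
position: [558.5, 57.8, 53.6]
ee_rot: [0.777, -0.629, 0.0, 0.0]
contact_force: [-1.9, 0.6, 7.2]
gripper_width: 16.3
grasp_force: 60.4
```

servo_tool --pt "0.45 0 0 0 0 0 0" --pt "0.45 0 0 0 0 0 0" --pt "0.45 0 0 0 0 0 0" --pt "0.45 0 0 -0.01 0 0 0" --pt "0.45 0 0 -0.04 0 0 0" --pt "0.45 0 0 -0.078 0 0 0" --pt "0.45 0 0 -0.078 0 0 0" --pt "0.45 0 0 -0.078 0 0 0"

```text
clock: 16.32
position: [558.1, 57.7, 130.6]
ee_rot: [0.777, -0.629, -0.0, -0.0]
contact_force: [-0.1, -0.6, -0.3]
gripper_width: 38.2
grasp_force: 0.0
```

```bash
python3 - <<'E'
from plan import plan
plan(558.4,57.8,130,-78,[["blue",498.3,-176,100,13],["down",498.3,-176,2,13],["up",498.3,-176,130,13],["rackblue",640.6,75.2,130,102],["down",640.6,75.2,58,102],["d2",640.6,75.2,52,102],["up",640.6,75.2,150,102],["pale",601,311.6,150,163.5],["down",601,311.6,4,163.5],["up",601,311.6,180,163.5],["rack",599.5,66.5,180,12],["down",599.5,66.5,72,12]])
E
```

```text
blue [0.2162, 0.1074, 0.03] az 89 | to 498 -176 100 yaw -167.0
down [-0.0, 0.0, 0.098] az 0 | to 498 -176 2 yaw -167.0
up [-0.0, 0.0, -0.128] az 0 | to 498 -176 130 yaw -167.0
rackblue [-0.1952, 0.2128, 0.0] az -89 | to 641 75 130 yaw -78.0
down [0.0, 0.0, 0.072] az 0 | to 641 75 58 yaw -78.0
d2 [0.0, 0.0, 0.006] az 0 | to 641 75 52 yaw -78.0
up [0.0, 0.0, -0.098] az 0 | to 641 75 150 yaw -78.0
pale [-0.2394, -0.0104, 0.0] az -61.5 | to 601 312 150 yaw -16.5
down [-0.0, -0.0, 0.146] az -0.0 | to 601 312 4 yaw -16.5
up [-0.0, -0.0, -0.176] az -0.0 | to 601 312 180 yaw -16.5
rack [0.0681, 0.2354, 0.0] az -28.5 | to 599 67 180 yaw 12.0
down [0.0, 0.0, 0.108] az -0.0 | to 599 67 72 yaw 12.0
```

servo_tool --pt "0.5 0.02 0.01 0 0 0 10" --pt "0.5 0.05 0.025 0 0 0 20" --pt "0.5 0.08 0.04 0 0 0 30" --pt "0.5 0.11 0.055 0 0 0 40" --pt "0.5 0.14 0.07 0.01 0 0 50" --pt "0.5 0.165 0.08 0.02 0 0 60" --pt "0.5 0.185 0.092 0.03 0 0 70" --pt "0.5 0.205 0.1 0.03 0 0 80" --pt "0.5 0.2162 0.1074 0.03 0 0 89" --pt "0.5 0.2162 0.1074 0.03 0 0 89" --pt "0.5 0.2162 0.1074 0.03 0 0 89" --pt "0.5 0.2162 0.1074 0.03 0 0 89"

```text
clock: 17.82
position: [498.5, -175.5, 100.3]
ee_rot: [-0.114, 0.993, 0.0, -0.0]
contact_force: [0.3, -0.5, 0.5]
gripper_width: 42.5
grasp_force: 0.0
```

servo_tool --pt "0.5 0 0 0.05 0 0 0" --pt "0.5 0 0 0.085 0 0 0" --pt "0.5 0 0 0.098 0 0 0" --pt "0.5 0 0 0.098 0 0 0" --pt "0.5 0 0 0.098 0 0 0"

```text
clock: 18.45
position: [499.6, -176.0, 3.8]
ee_rot: [-0.114, 0.994, -0.0, 0.001]
contact_force: [-0.2, 0.4, 0.6]
gripper_width: 42.3
grasp_force: 0.0
```

servo_tool --pt "0 0 0 0 0 0 0" --pt "0 0 0 0 0 0 0" --pt "0 0 0 0 0 0 0" --pt "0 0 0 0 0 0 0" --pt "0 0 0 0 0 0 0"

```text
clock: 19.08
position: [499.2, -176.1, 3.9]
ee_rot: [-0.113, 0.994, -0.0, 0.001]
contact_force: [-0.6, 1.5, 6.6]
gripper_width: 16.0
grasp_force: 59.8
```

servo_tool --pt "0 0 0 -0.04 0 0 0" --pt "0 0 0 -0.08 0 0 0" --pt "0 0 0 -0.12 0 0 0" --pt "0 0 0 -0.128 0 0 0" --pt "0 0 0 -0.128 0 0 0"

```text
clock: 19.7
position: [498.2, -175.9, 130.9]
ee_rot: [-0.113, 0.994, 0.0, 0.001]
contact_force: [-0.1, 0.2, -0.5]
gripper_width: 15.9
grasp_force: 59.0
```

```bash
cat > chk.py <<'E'
from h import *
np.set_printoptions(precision=1,suppress=True)
def chk(col,z):
    for c,d in(("T",shot("top")),("S",shot("scene"))):
        ctr=w2px(d,[558.5 if col=="red" else 640.6,57.8 if col=="red" else 75.2,z])[0]
        m,x0,y0=hsvmask(d,[*ctr,36,30],col,pad=4)
        # keep the biggest blob
        n,l,st,_=cv2.connectedComponentsWithStats(m); m=(l==1+st[1:,4].argmax()).astype(np.uint8)
        x,y,a,i,ab=fit(d,m,x0,y0,(90,18,.1),z); print(col,c,np.array([x,y,a]),"%.3f"%i,np.array(ab))
E
python3 - <<'E'
from chk import *
chk("red",62)
d=shot("top");e=shot("scene");o=[]
for d,b in((d,(278,159,358,239)),(e,(277,150,357,230))): o.append(cv2.resize(d["color"][b[1]:b[3],b[0]:b[2]],(400,400),interpolation=cv2.INTER_CUBIC))
cv2.imwrite("pics/p4.png",np.hstack(o)[:,:,::-1])
E
```

```text
red T [547.7  91.3 106.9] 0.675 [24.4 57. ]
red S [561.4  56.8 102.1] 0.971 [19.3 90.9]
```

View pics/p4.png

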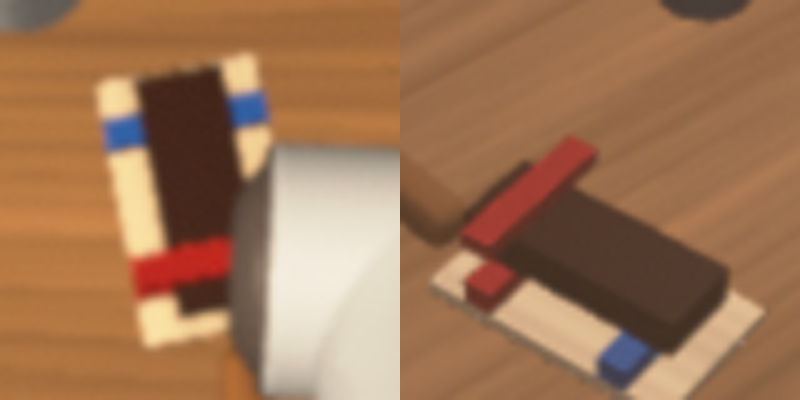

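The red stick lies flat over its bearer, to within about 1–2 mm in the same camera. Now the blue one.

servo_tool --pt "0 -0.015 0.015 0 0 0 -10" --pt "0 -0.035 0.04 0 0 0 -20" --pt "0 -0.06 0.065 0 0 0 -30" --pt "0 -0.085 0.09 0 0 0 -40" --pt "0 -0.11 0.12 0 0 0 -50" --pt "0 -0.135 0.145 0 0 0 -60" --pt "0 -0.16 0.175 0 0 0 -70" --pt "0 -0.18 0.195 0 0 0 -80" --pt "0 -0.1952 0.2128 0 0 0 -89" --pt "0 -0.1952 0.2128 0 0 0 -89" --pt "0 -0.1952 0.2128 0 0 0 -89" --pt "0 -0.1952 0.2128 0 0 0 -89"

```text
clock: 21.4
position: [640.2, 74.4, 130.2]
ee_rot: [0.777, -0.63, -0.0, 0.0]
contact_force: [0.9, -0.8, -0.1]
gripper_width: 16.1
grasp_force: 59.0
```

servo_tool --pt "0 0 0 0.04 0 0 0" --pt "0 0 0 0.065 0 0 0" --pt "0 0 0 0.072 0 0 0" --pt "0 0 0 0.072 0 0 0" --pt "0 0 0 0.074 0 0 0" --pt "0 0 0 0.076 0 0 0" --pt "0 0 0 0.078 0 0 0" --pt "0 0 0 0.078 0 0 0" --pt "0 0 0 0.078 0 0 0"

```text
clock: 22.52
position: [641.1, 75.4, 54.0]
ee_rot: [0.777, -0.629, 0.001, -0.0]
contact_force: [-1.5, 0.8, 4.8]
gripper_width: 15.9
grasp_force: 59.7
```

servo_tool --pt "0.45 0 0 0 0 0 0" --pt "0.45 0 0 0 0 0 0" --pt "0.45 0 0 0 0 0 0" --pt "0.45 0 0 -0.01 0 0 0" --pt "0.45 0 0 -0.05 0 0 0" --pt "0.45 0 0 -0.098 0 0 0" --pt "0.45 0 0 -0.098 0 0 0" --pt "0.45 0 0 -0.098 0 0 0"

```text
clock: 23.52
position: [640.4, 75.3, 150.8]
ee_rot: [0.777, -0.629, -0.0, -0.0]
contact_force: [-0.5, -0.9, 0.5]
gripper_width: 38.3
grasp_force: 0.0
```

servo_tool --pt "1 -0.03 -0.001 0 0 0 -8" --pt "1 -0.07 -0.003 0 0 0 -18" --pt "1 -0.11 -0.005 0 0 0 -28" --pt "1 -0.15 -0.007 0 0 0 -38" --pt "1 -0.19 -0.008 0 0 0 -48" --pt "1 -0.22 -0.009 0 0 0 -57" --pt "1 -0.2394 -0.0104 0 0 0 -61.5" --pt "1 -0.2394 -0.0104 0 0 0 -61.5" --pt "1 -0.2394 -0.0104 0 0 0 -61.5" --pt "1 -0.2394 -0.0104 0 0 0 -61.5"

```text
clock: 24.78
position: [601.2, 310.5, 150.2]
ee_rot: [0.99, -0.144, -0.0, 0.0]
contact_force: [-0.4, 0.6, 0.5]
gripper_width: 85.4
grasp_force: 0.0
```

```bash
python3 - <<'E'
from chk import *
chk("blue",62);chk("red",62)
d=shot("top");e=shot("scene");o=[]
for d,b in((d,(278,159,358,239)),(e,(277,150,357,230))): o.append(cv2.resize(d["color"][b[1]:b[3],b[0]:b[2]],(400,400),interpolation=cv2.INTER_CUBIC))
cv2.imwrite("pics/p5.png",np.hstack(o)[:,:,::-1])
print(arm.read_state()["joints"])
E
```

```text
blue T [638.2  73.5 102.7] 0.770 [29.7 90.1]
blue S [645.4  72.1 101.7] 0.837 [ 33.6 107.8]
red T [556.   56.  102.8] 0.834 [26.4 91.4]
red S [561.4  57.1 101.9] 0.967 [19.2 90.4]
[ 0.7  0.5  0.  -0.  -1.1  0.6]
```

View pics/p5.png

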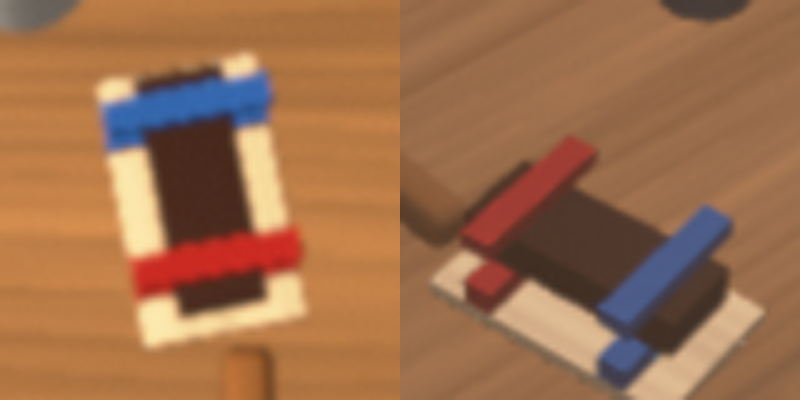

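Both sticks lie flat over their own bearers. Now the middle pale blank.

servo_tool --pt "1 0 0 0.05 0 0 0" --pt "1 0 0 0.1 0 0 0" --pt "1 0 0 0.135 0 0 0" --pt "1 0 0 0.146 0 0 0" --pt "1 0 0 0.146 0 0 0" --pt "0 0 0 0.146 0 0 0" --pt "0 0 0 0.146 0 0 0" --pt "0 0 0 0.146 0 0 0" --pt "0 0 0 0.146 0 0 0" --pt "0 0 0 0.146 0 0 0" --pt "0 0 0 0.146 0 0 0"

```text
clock: 26.45
position: [602.2, 312.4, 6.7]
ee_rot: [0.99, -0.143, 0.001, -0.001]
contact_force: [-1.1, 0.4, 6.7]
gripper_width: 48.8
grasp_force: 65.4
```

servo_tool --pt "0 0 0 -0.05 0 0 0" --pt "0 0 0 -0.1 0 0 0" --pt "0 0 0 -0.15 0 0 0" --pt "0 0 0 -0.176 0 0 0" --pt "0 0 0 -0.176 0 0 0" --pt "0 0 0 -0.176 0 0 0"

```text
clock: 27.2
position: [599.9, 311.0, 178.3]
ee_rot: [0.99, -0.144, -0.002, 0.001]
contact_force: [-0.0, 0.6, -1.3]
gripper_width: 48.4
grasp_force: 64.6
```

servo_tool --pt "0 0.01 0.03 0 0 0 -4" --pt "0 0.02 0.07 0 0 0 -9" --pt "0 0.032 0.11 0 0 0 -14" --pt "0 0.044 0.15 0 0 0 -19" --pt "0 0.055 0.19 0 0 0 -24" --pt "0 0.063 0.22 0 0 0 -28.5" --pt "0 0.0681 0.2354 0 0 0 -28.5" --pt "0 0.0681 0.2354 0 0 0 -28.5" --pt "0 0.0681 0.2354 0 0 0 -28.5" --pt "0 0.0681 0.2354 0 0 0 -28.5"

```text
clock: 28.45
position: [599.6, 67.6, 180.3]
ee_rot: [0.994, 0.105, -0.0, -0.0]
contact_force: [0.8, 0.6, -1.6]
gripper_width: 48.3
grasp_force: 64.5
```

servo_tool --pt "0 0 0 0.04 0 0 0" --pt "0 0 0 0.08 0 0 0" --pt "0 0 0 0.1 0 0 0" --pt "0 0 0 0.108 0 0 0" --pt "0 0 0 0.108 0 0 0" --pt "0 0 0 0.108 0 0 0"

```text
clock: 29.2
position: [600.5, 67.0, 73.8]
ee_rot: [0.994, 0.105, 0.001, -0.0]
contact_force: [-0.5, -1.2, -0.8]
gripper_width: 48.4
grasp_force: 64.5
```

```bash
python3 - <<'E'
from h import *
T=shot("top");S=shot("scene");s=arm.read_state()
print(s["position"],R.from_quat(s["ee_rot"]).as_euler("ZYX",degrees=True),s["joints"][5])
o=[]
for d,b in((T,(278,159,358,239)),(S,(277,150,357,230))): o.append(cv2.resize(d["color"][b[1]:b[3],b[0]:b[2]],(400,400),interpolation=cv2.INTER_CUBIC))
cv2.imwrite("pics/p6.png",np.hstack(o)[:,:,::-1])
E
```

```text
[600.21132415  66.83650491  73.73765736] [ 1.20070069e+01 -1.30203471e-01 -1.79984455e+02] 1.4015021827414846
```

View pics/p6.png

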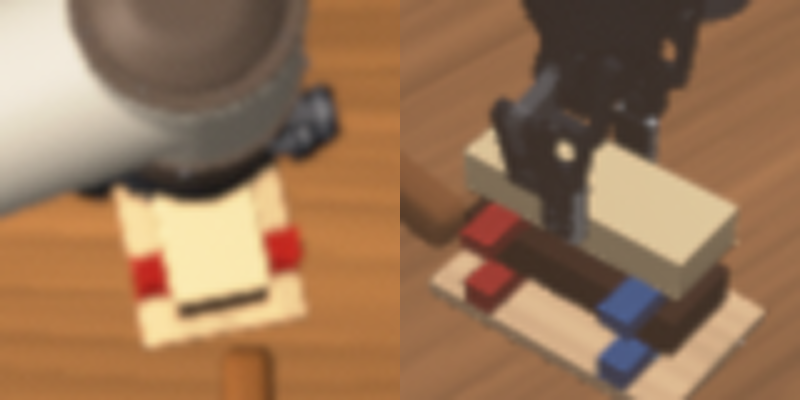

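The pale blank is level and squarely over the dark one, hovering about 7 mm above the sticks. Lower it.

servo_tool --pt "0 0 0 0.003 0 0 0" --pt "0 0 0 0.005 0 0 0" --pt "0 0 0 0.006 0 0 0" --pt "0 0 0 0.006 0 0 0" --pt "0 0 0 0.006 0 0 0"

```text
clock: 29.92
position: [600.0, 66.6, 68.6]
ee_rot: [0.994, 0.105, 0.001, 0.0]
contact_force: [-3.6, -0.3, 8.3]
gripper_width: 48.1
grasp_force: 65.6
```

servo_tool --pt "1 0 0 -0.001 0 0 0" --pt "1 0 0 -0.001 0 0 0" --pt "1 0 0 -0.001 0 0 0" --pt "1 0 0 -0.001 0 0 0" --pt "1 0 0 -0.03 0 0 0" --pt "1 0 0 -0.084 0 0 0" --pt "1 0 0 -0.084 0 0 0" --pt "1 0 0 -0.084 0 0 0"

```text
clock: 30.92
position: [599.1, 66.6, 150.2]
ee_rot: [0.995, 0.104, -0.0, -0.0]
contact_force: [-0.6, 0.1, -0.6]
gripper_width: 85.5
grasp_force: 0.0
```

```bash
python3 - <<'E'
from plan import plan
plan(599.5,66.5,150,12,[["weight",446,290.2,150,12],["down",446,290.2,36,12],["up",446,290.2,210,12],["rack",599.2,66.2,210,12],["down",599.2,66.2,131,12]])
E
```

```text
weight [-0.1036, -0.2507, -0.0] az 0 | to 446 290 150 yaw 12.0
down [-0.0, -0.0, 0.114] az 0 | to 446 290 36 yaw 12.0
up [-0.0, -0.0, -0.174] az 0 | to 446 290 210 yaw 12.0
rack [0.1032, 0.2509, -0.0] az 0 | to 599 66 210 yaw 12.0
down [0.0, 0.0, 0.079] az 0 | to 599 66 131 yaw 12.0
```

servo_tool --pt "0.8 -0.02 -0.05 0 0 0 0" --pt "0.8 -0.04 -0.1 0 0 0 0" --pt "0.8 -0.06 -0.15 0 0 0 0" --pt "0.8 -0.08 -0.2 0 0 0 0" --pt "0.8 -0.1 -0.24 0 0 0 0" --pt "0.8 -0.1036 -0.2507 0 0 0 0" --pt "0.8 -0.1036 -0.2507 0 0 0 0" --pt "0.8 -0.1036 -0.2507 0 0 0 0" --pt "0.8 -0.1036 -0.2507 0 0 0 0"

```text
clock: 32.05
position: [446.6, 289.2, 150.2]
ee_rot: [0.995, 0.104, -0.0, 0.0]
contact_force: [-0.4, 0.5, -0.1]
gripper_width: 68.5
grasp_force: 0.0
```

```bash
python3 - <<'E'
from h import *
np.set_printoptions(precision=1,suppress=True)
T=shot("top");S=shot("scene")
for d,b in((T,[319,199,30,48]),(S,[320,188,52,42])):
    c=w2px(d,[599.5,66.5,87])[0]
    m,x0,y0=hsvmask(d,[*c,60,60],"dark"); 
    col=cv2.resize(d["color"][y0:y0+m.shape[0]//4,x0:x0+m.shape[1]//4],None,fx=4,fy=4,interpolation=cv2.INTER_CUBIC)
    P=lambda x,y,z,L,W,a=12:[[x+np.cos(np.radians(a))*i*L/2-np.sin(np.radians(a))*j*W/2,y+np.sin(np.radians(a))*i*L/2+np.cos(np.radians(a))*j*W/2,z] for i,j in((-1,-1),(1,-1),(1,1),(-1,1))]
    for z,L,W,k in((87,130,50,(255,0,255)),(10,150,90,(0,255,0))):
        cv2.polylines(col,[np.round((w2px(d,P(599.5,66.5,z,L,W))-[x0,y0])*4+1.5).astype(int)],True,k,1)
    cv2.imwrite("/tmp/%d.png"%(d is T),cv2.resize(col,(400,400))[:,:,::-1])
cv2.imwrite("pics/p7.png",np.hstack([cv2.imread("/tmp/1.png"),cv2.imread("/tmp/0.png")]))
E
```

```text
(no output)
```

View pics/p7.png

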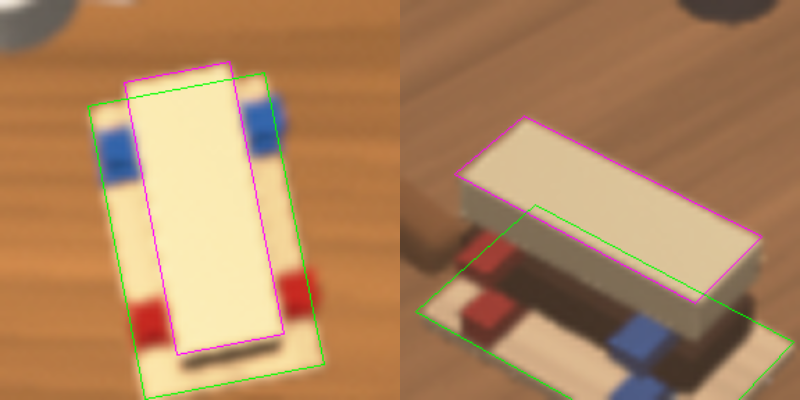

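The pale blank sits at the planned pose on both sticks (the outline matches in both views). Now the weight.

servo_tool --pt "0.8 0 0 0.05 0 0 0" --pt "0.8 0 0 0.09 0 0 0" --pt "0.8 0 0 0.114 0 0 0" --pt "0.8 0 0 0.114 0 0 0" --pt "0 0 0 0.114 0 0 0" --pt "0 0 0 0.114 0 0 0" --pt "0 0 0 0.114 0 0 0" --pt "0 0 0 0.114 0 0 0" --pt "0 0 0 0.114 0 0 0" --pt "0 0 0 0.114 0 0 0" --pt "0 0 0 0.114 0 0 0"

```text
clock: 33.52
position: [446.7, 290.5, 38.0]
ee_rot: [0.995, 0.105, 0.001, -0.001]
contact_force: [-0.4, -2.3, 5.6]
gripper_width: 21.7
grasp_force: 58.5
```

servo_tool --pt "0 0 0 -0.03 0 0 0" --pt "0 0 0 -0.07 0 0 0" --pt "0 0 0 -0.11 0 0 0" --pt "0 0 0 -0.15 0 0 0" --pt "0 0 0 -0.174 0 0 0" --pt "0 0 0 -0.174 0 0 0" --pt "0 0 0 -0.174 0 0 0"

```text
clock: 34.4
position: [444.4, 289.1, 207.8]
ee_rot: [0.995, 0.104, -0.002, 0.001]
contact_force: [-0.0, -0.2, -8.1]
gripper_width: 21.5
grasp_force: 60.3
```

servo_tool --pt "0 0.005 0.0125 0 0 0 0" --pt "0 0.016 0.038 0 0 0 0" --pt "0 0.029 0.07 0 0 0 0" --pt "0 0.043 0.105 0 0 0 0" --pt "0 0.058 0.14 0 0 0 0" --pt "0 0.072 0.175 0 0 0 0" --pt "0 0.086 0.21 0 0 0 0" --pt "0 0.097 0.236 0 0 0 0" --pt "0 0.1032 0.2509 0 0 0 0" --pt "0 0.1032 0.2509 0 0 0 0" --pt "0 0.1032 0.2509 0 0 0 0" --pt "0 0.1032 0.2509 0 0 0 0"

```text
clock: 35.9
position: [598.7, 67.0, 210.5]
ee_rot: [0.994, 0.105, -0.0, -0.0]
contact_force: [0.0, 0.7, -7.2]
gripper_width: 22.1
grasp_force: 60.3
```

servo_tool --pt "0 0 0 0.02 0 0 0" --pt "0 0 0 0.05 0 0 0" --pt "0 0 0 0.07 0 0 0" --pt "0 0 0 0.079 0 0 0" --pt "0 0 0 0.079 0 0 0" --pt "0 0 0 0.079 0 0 0" --pt "0 0 0 0.079 0 0 0"

```text
clock: 36.78
position: [599.8, 66.5, 132.7]
ee_rot: [0.995, 0.105, 0.001, -0.0]
contact_force: [-0.6, 0.6, -6.8]
gripper_width: 21.7
grasp_force: 60.2
```

```bash
python3 - <<'E'
from h import *
T=shot("top");S=shot("scene");s=arm.read_state()
print(s["position"],s["contact_force"],R.from_quat(s["ee_rot"]).as_euler("ZYX",degrees=True))
o=[]
for d,b in((T,(278,149,358,229)),(S,(277,130,357,210))): o.append(cv2.resize(d["color"][b[1]:b[3],b[0]:b[2]],(400,400),interpolation=cv2.INTER_CUBIC))
cv2.imwrite("pics/p8.png",np.hstack(o)[:,:,::-1])
E
```

```text
[599.48519809  66.36358818 132.25185545] [ 0.33880676 -0.16960806 -7.13232175] [ 1.19965364e+01 -7.52378329e-02 -1.79988928e+02]
```

View pics/p8.png

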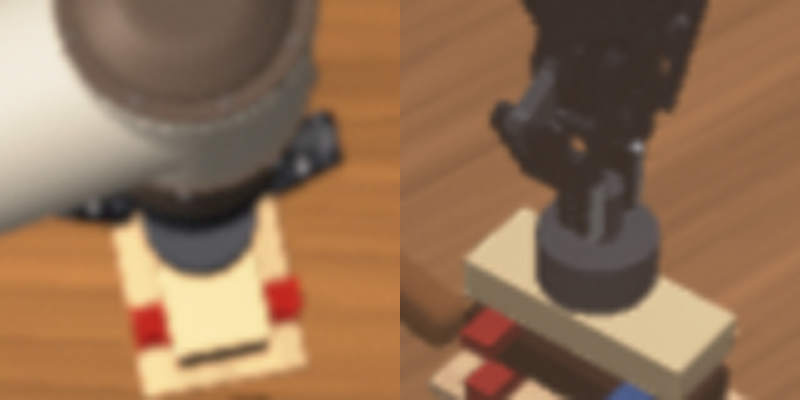

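The weight hangs upright over the middle of the pale blank. Lower it gently.

servo_tool --pt "0 0 0 0.003 0 0 0" --pt "0 0 0 0.005 0 0 0" --pt "0 0 0 0.006 0 0 0" --pt "0 0 0 0.007 0 0 0" --pt "0 0 0 0.007 0 0 0" --pt "0 0 0 0.007 0 0 0"

```text
clock: 37.62
position: [599.1, 66.1, 125.2]
ee_rot: [0.995, 0.105, 0.0, 0.0]
contact_force: [-3.7, -0.2, -1.6]
gripper_width: 21.6
grasp_force: 61.0
```

servo_tool --pt "0 0 0 0.001 0 0 0" --pt "0 0 0 0.001 0 0 0" --pt "0.8 0 0 0.001 0 0 0" --pt "0.8 0 0 0.001 0 0 0" --pt "0.8 0 0 0.001 0 0 0" --pt "0.8 0 0 0.001 0 0 0" --pt "0.8 0 0 -0.02 0 0 0" --pt "0.8 0 0 -0.06 0 0 0" --pt "0.8 0 0 -0.1 0 0 0" --pt "0.8 0 0 -0.1 0 0 0"

```text
clock: 38.88
position: [601.4, 66.7, 228.7]
ee_rot: [0.994, 0.105, 0.004, -0.001]
contact_force: [0.7, -0.2, -0.6]
gripper_width: 68.2
grasp_force: 0.0
```

servo_tool --pt "0.8 -0.05 -0.05 0 0 0 0" --pt "0.8 -0.09 -0.1 0 0 0 0" --pt "0.8 -0.13 -0.15 0 0 0 0" --pt "0.8 -0.15 -0.2 0 0 0 0" --pt "0.8 -0.15 -0.25 0 0 0 0" --pt "0.8 -0.15 -0.25 0 0 0 0" --pt "0.8 -0.15 -0.25 0 0 0 0" --pt "0.8 -0.15 -0.25 0 0 0 0"

```text
clock: 39.88
position: [400.7, 278.6, 224.1]
ee_rot: [0.995, 0.104, -0.0, 0.0]
contact_force: [0.0, -0.7, -0.2]
gripper_width: 68.1
grasp_force: 0.0
```

```bash
python3 - <<'E'
from h import *
T=shot("top");S=shot("scene");o=[]
for d,b in((T,(250,120,400,320)),(S,(230,110,410,350))): o.append(cv2.resize(d["color"][b[1]:b[3],b[0]:b[2]],(400,533),interpolation=cv2.INTER_CUBIC))
cv2.imwrite("pics/p9.png",np.hstack(o)[:,:,::-1])
E
```

```text
(no output)
```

View pics/p9.png

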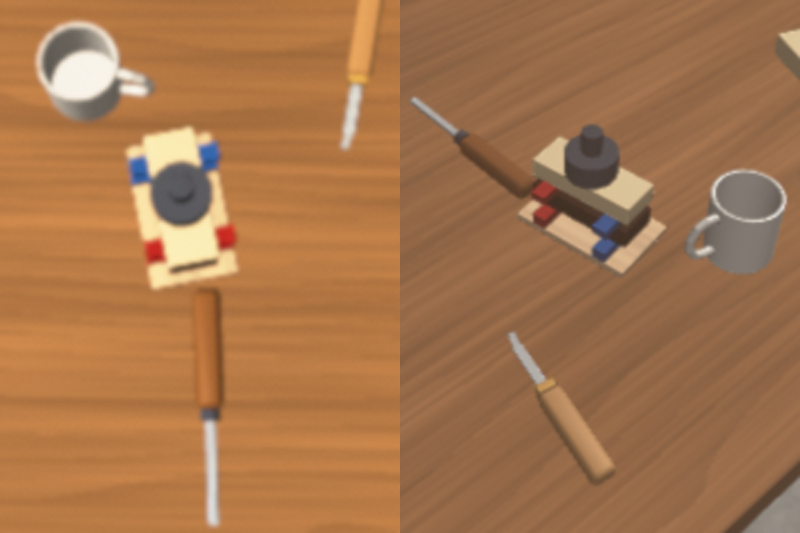

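The stack is complete and square. The weight stands knob up in the middle at about (180,193) in the left crop, and the bystanders are untouched. Handing in.

```bash
python3 -c "
from bench import arm
print(arm.job_done())"
```

```text
the job is handed in; nothing more can be done
None
```

I built the stack as asked and handed it in at about 40 s: dark blank, both spacer sticks over their own-colour bearers, the middle-sized pale blank, then the weight knob up; the camera fits put the dark blank and sticks within about 2 mm of their marks, and the knife, gouge and mug were not touched.

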